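# Snap the lid onto the tasting pot and hold it down

### The job

Close the tasting pot: take the loose red lid by its black knob, set it level over the pot's white neck so that it sits on the steel catches, then press it straight down until it clicks past them, and keep pressing after the click so that the rubber seal is squeezed. Finish while still holding the lid pressed down firmly, with your fingers on the knob; press, don't ram, and leave the two little tins and the pink packet where they are.

Things in the scene. Friction and masses are not known exactly. Their poses are not given: they have to be found in the camera images.
- lid: Loose red snap lid, about 0.08 kg, round, knob up. Origin: centre of its underside (foot of the skirt), z up. Skirt 69 mm across outside; a bead at its foot leaves a 56 mm opening; cavity 28 mm deep; top face at 33 mm. Centred on it a black round knob, 22 mm diameter, 33 to 63 mm above the origin: the part to grip and press. Yaw does not matter.
- pot: Glass tasting pot of coloured sweets, screwed to the counter (cannot move). Origin: centre of its underside, z up. Steel foot flange 104 mm across, glass 80 mm, white collar 82 mm across up to z = 69 mm. White neck 52 mm across up to 91 mm, then tapering to 44 mm at its top, at 97 mm. The lid's skirt goes over the neck.
- catches (a point): Point on the pot's axis, 84 mm above the counter, level with six sprung round steel catches that stand out of the neck, 62 mm across. A lid just laid on rests on them, its origin about 13 mm above seat. Pressed, it meets up to roughly 10 N, which drops once its origin is about 6 mm above seat: the catches then pull it down (up to about 6 N) onto the seal and keep it on.
- seat (a point): Centre of the top of the black rubber seal ring round the foot of the pot's neck, uncompressed, 75 mm above the counter: where the lid's origin comes when it has clicked home. Pressed on, it goes up to 4.5 mm lower.
- seal (a joint): How far the rubber seal ring is squeezed down, m: 0 free, 0.0045 fully squeezed (hard stop). Springy, about 1 N to start and 2 N per mm, so about 5 N at 2 mm and 10 N at the stop.
- tin_green: Bystander: round white pastille tin with pale green top, 45 mm diameter, 19 mm high, origin centre of underside. Leave alone.
- tin_cream: Bystander: round white pastille tin with cream top, 45 mm diameter, 19 mm high, origin centre of underside. Leave alone.
- packet_pink: Bystander: flat pink packet 52 x 82 x 18 mm, origin centre of underside. Leave alone.

How it is judged (in metres and radians):
On the way, in this order (a step that is already met when the one before it is completed fails the run):
1. the lid sits level and centred on the neck, down at the catches but not yet pressed past them (horizontal distance between lid and seat below 0.004 m and angle between lid's own z axis and vertical below 0.07 rad and z of lid in the frame of seat between 0.008 and 0.0175 m), for 0.1 s.
2. the lid has clicked past the catches, level and centred (horizontal distance between lid and seat below 0.004 m and angle between lid's own z axis and vertical below 0.07 rad and z of lid in the frame of seat below 0.003 m), for 0.1 s.
At the end, for the whole second after the job is handed in: The lid is clicked on, centred within 4 mm and level within 4 degrees, its foot down on the seal, and through the last second the fingers are on it and hold the seal squeezed by more than 1.5 mm (about 4 N or more) (horizontal distance between lid and seat below 0.004 m and angle between lid's own z axis and vertical below 0.07 rad and z of lid in the frame of seat below 0 m and value of joint seal above 0.0015 m and contact force between the fingers and lid above 1.5 N and linear speed of lid below 0.02 m/s); the arm keeps its last pose, push and grip.
It fails at once if a bystander tin or packet was moved by more than 15 mm (distance of any of tin_green, tin_cream, packet_pink from where it was at the start of the episode above 0.015 m).
It fails at once if the lid was rammed onto the pot with more than 60 N (contact force between lid and pot above 60 N).
It also fails if it takes over 45 s, if anything falls off the work surface, if the arm or the gripper's body presses on something with over 40 N, if the wrist force passes 120 N, or if a joint passes its speed limit or range.

### The arm

A 6-joint arm with a two-finger parallel gripper is mounted at the origin on a cart in front of the work surface, level with it; the furniture and walls round the work are solid. World frame = base frame: x ahead of the robot, y to its left, z up, the work surface at z = 0. Lengths are in mm, angles in degrees, forces in N, time in s.
With the tool pointing down it reaches from about 300 to 850 mm from the base axis. Payload 4.2 kg.
Tool frame: the origin (TCP) lies between the finger pads; the fingertips stand 14 mm ahead of it and the grasp point (between the pads) lies 5 mm behind it; z points along the fingers, y is the line along which they close (so a half turn about z gives the same grasp; the last joint's range is limited). The gripper opens to 91 mm and grips with 3 to 60 N. Pads are 32 mm wide; open, the fingers measure 118 mm over their backs; the gripper's body (76 mm by 178 mm) begins 60 mm behind the grasp point.
Start: joints at [-75.057, 18.312, 89.639, -0, 72.044, -1.146], TCP at [159.35, -552.497, 198.376] pointing down, gripper open.
Joint ranges: [-177.97, 177.97], [-48.28, 115.42], [12.27, 149.76], [-77.06, 257.06], [2.81, 150.46], [-146.56, 146.56]. Speed limits (degrees/s): [147.25, 147.25, 180, 180, 180, 180].

### API

Orientations are given as [roll, pitch, yaw] about the fixed x, y, z axes, in that order (R = Rz(yaw) Ry(pitch) Rx(roll)).
In Python, from workcell import * gives the robot as it stands. The module is installed in compiled form; this text tells all that it offers.
- The arm moves only by the tool send_rows, never from a script. Its argument "deltas" is a list of rows, each a list of 2 entries, a list of its own where there are three numbers: the shift along the tool's x, y, z normalised to -1 to 1, where 1 is 0.5 m, then the turn, a rotation vector about the tool's x, y, z normalised to -1 to 1, where 1 is 0.5 rad. A call has 1 to 10 rows; each row shifts and turns the commanded pose from where the row before left it, along the tool's axes as they then stand; what a row does not reach is not made up. A row lasts 1/10 s, in which the tool goes at most 50 mm and 8.59 degrees, less where a joint would pass 70% of its speed; a pose out of reach is approached as far as the arm can. A call with a number of a shift or a turn outside -1 to 1 is refused whole. A call with a gripper value outside its range is refused whole. "grip" is the closure, from 0 (fully open) to 1 (shut), set as the call begins (left out, the last holds). The fingers move at their own pace and stop on an object; "grip_force" is the grip in N (left out, the last holds). Time passes only in rows, so rows that do not move let the fingers close. It gives the time, the measured TCP pose, the force, the opening and the grip force at its end, in the units of the state.
- state(): the state, without advancing time (a new reading comes with each control period).
- grab_frame(name): name is "side" or "top"; returns the picture (384x512x3 uint8, red, green, blue); there is no depth.
- calibration(name): a dict with "mtx" (3x3 intrinsics, pixels), "D" ([k1, k2, p1, p2, k3] as OpenCV has them; the pictures are not rectified), "R" (3x3) and "t" (3): a world point X has camera coordinates R X + t. Camera axes: x right, y down, z forward; pixel columns grow to the right and rows downward; lengths in mm; the calibration is good to about 2 mm. A picture is of the moment at which its call begins. calibration takes no time and is no camera call.
- job_done(): hands the job in; it is judged then, once.
Trained networks look in the newest picture that a camera, given by its name, has taken for a name from the list of things; names that differ only in an ending like _2 or _b are one class to them, and where a whole thing is asked for, a point or a joint stands for the part that bears it (a point fixed in the world has none). Each returns a list of dicts, best first, with "p" (0 to 1); they miss things now and then, are a little off and sometimes report something else, mostly with a low value. They report only what shows in the picture. A call takes as long as a camera call.
- trace(camera, label): "pixels" (384x512 bool, what is visible of it) and "bbox" ([left, top, width, height] in pixels, round what is visible of it).
The state is a dict: "time_s": time; "qpos": joint angles; "qvel": joint speeds; "effort": joint torques, N m; "ee_pos": TCP position; "ee_rot": TCP orientation; "force": force on the tool from outside, world axes, zero at the start; "torque": the same for the moment, N m; "gripper_width": finger opening in mm; "gripper_force": force on a finger pad.
Only numpy, scipy, OpenCV 4.12 (cv2) and the standard library are available. Lean on these libraries where they do the work, as an engineer would, in place of code of your own. Each camera call takes 0.05 s, during which the arm holds its last target. There are 200 camera calls.

## Working session

There is one attempt and no reset: what is moved stays moved. The work goes in short steps, Python scripts to look and compute and a tool call to move; the robot and the scene stay as the last step left them, time stands still between calls to the robot, and variables do not carry over. Pictures are saved under pics/ and viewed, at most 10 in all, crops included, and the job is handed in when it is done.

Besides the shell and the picture viewer there is one more tool, called after "Request:" in YAML: its name, and indented under it one key for each argument. send_rows: Moves the arm, as the interface text tells. Scaled input: -1 to 1 covers 0.5 m each way for a shift and 0.5 rad each way for a turn. Its arguments: {"type":"object","properties":{"deltas":{"type":"array","items":{"type":"array"}},"grip":{"type":"number"},"grip_force":{"type":"number"}},"required":["deltas"]}

```bash
mkdir -p pics
cat > h.py <<'E'
from workcell import *
import numpy as np, cv2
def save(name,fn):
    im=grab_frame(name); cv2.imwrite(f'pics/{fn}.png',im[:,:,::-1]); return im
E
python3 - <<'E'
from h import *
a=save('side','s0'); b=save('top','t0')
cv2.imwrite('pics/both0.png',cv2.resize(np.hstack([a,b])[:,:,::-1],(800,300),interpolation=cv2.INTER_AREA))
for c in('side','top'):
    k=calibration(c); print(c,k['mtx'].round(1).tolist(),k['D'],(-k['R'].T@k['t']).round(1),k['R'].round(3).tolist())
    for n in('lid','pot','tin_green','tin_cream','packet_pink'):
        for r in trace(c,n)[:2]:print(n,round(r['p'],2),r['bbox'],r['pixels'].sum())
print(state())
E
```

```text
side [[377.9, 0.0, 258.8], [0.0, 377.9, 187.2], [0.0, 0.0, 1.0]] [-0.02905034  0.          0.          0.          0.        ] [382.8 699.6 753.9] [[-0.974, -0.227, 0.011], [-0.152, 0.611, -0.777], [0.169, -0.758, -0.63]]
lid 0.74 [283.4, 191.4, 20.4, 29.0] 456
pot 0.84 [253.3, 246.2, 47.4, 49.8] 1580
tin_green 0.49 [282.5, 219.5, 15.1, 16.4] 199
tin_cream 0.59 [201.4, 251.3, 15.9, 12.9] 140
packet_pink 0.76 [279.0, 151.3, 17.7, 11.3] 248
packet_pink 0.5 [202.5, 250.6, 15.7, 12.8] 143
top [[407.6, 0.0, 253.0], [0.0, 407.6, 188.7], [0.0, 0.0, 1.0]] [-0.01825566  0.          0.          0.          0.        ] [ 487.2  -87.9 1006.2] [[-0.021, -0.999, 0.03], [-0.995, 0.018, -0.094], [0.094, -0.032, -0.995]]
lid 0.96 [249.6, 223.7, 30.3, 30.6] 673
lid 0.46 [126.5, 215.6, 50.5, 43.3] 1551
pot 0.91 [128.1, 215.6, 46.3, 45.3] 1476
pot 0.37 [250.1, 221.2, 25.9, 33.6] 660
tin_green 0.79 [212.3, 229.3, 17.2, 17.6] 249
tin_cream 0.74 [151.0, 152.9, 20.7, 16.1] 263
packet_pink 0.81 [339.4, 194.3, 42.4, 29.2] 756
{'time_s': 0.6, 'qpos': array([-7.50590309e+01,  1.83127887e+01,  8.96385696e+01,  9.80741126e-05,
        7.20426207e+01, -1.14741401e+00]), 'qvel': array([-0.07786694,  0.04218121, -0.02633357, -0.03844195,  0.05528865,
       -0.07352019]), 'effort': array([ 3.93796299e-04, -4.12121594e+01, -2.32134748e+01,  7.28033599e-02,
        3.79529363e-02, -2.54526469e-05]), 'ee_pos': array([ 159.33874794, -552.5141009 ,  198.36993115]), 'ee_rot': array([1.79993978e+02, 2.72888266e-05, 1.60883529e+01]), 'force': array([-0.01647739, -0.18117137,  0.33960885]), 'torque': array([ 0.01378031, -0.04628177, -0.00764062]), 'gripper_force': 0.0, 'gripper_width': 91.26347324448679}
```

View pics/t0.png

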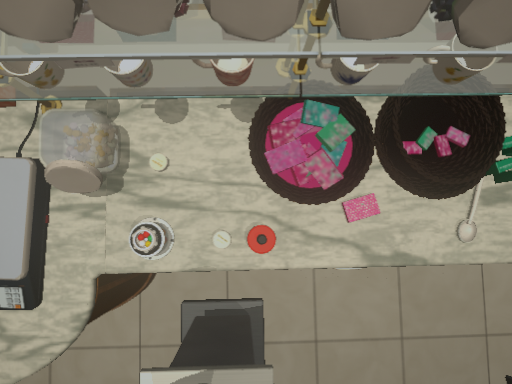

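View pics/s0.png

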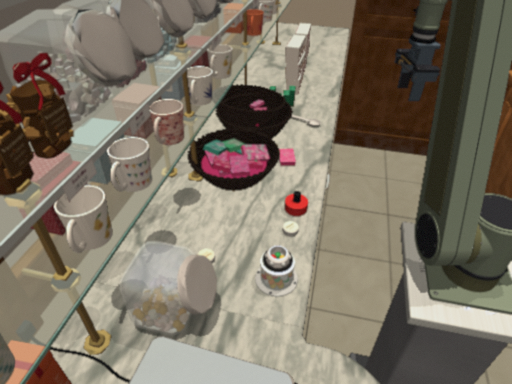

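The top view shows the red lid at about (261,239), the pot at (151,238), the green tin between them at (222,240), the cream tin at (159,162) and the packet at (361,207). In the side view the lid is at (296,204) and the pot at (276,268). Next I'll zoom in and fit the models.

```bash
cat >> h.py <<'E'
from scipy.optimize import least_squares
LID=[(34.5,0,33),(11,33,63)]
POT=[(52,0,4),(40,4,60),(41,60,69),(26,69,91),(22,91,97)]
def proj(c,X):
    k=calibration(c); return cv2.projectPoints(np.float64(X).reshape(-1,1,3),cv2.Rodrigues(k['R'])[0],k['t'].astype(float),k['mtx'],k['D'])[0][:,0]
def sil(c,p,parts,S=8):
    th=np.linspace(0,2*np.pi,60,endpoint=False); m=np.zeros((384*S,512*S),np.uint8)
    for r,a,b in parts:
        P=np.vstack([np.c_[p[0]+r*np.cos(th),p[1]+r*np.sin(th),np.full(60,p[2]+h)] for h in(a,b)])
        q=cv2.convexHull(((proj(c,P)+.5)*S).round().astype(np.int32)); cv2.fillConvexPoly(m,q,1)
    return m
def cen(m,S=1):
    M=cv2.moments(m.astype(np.uint8),True); return np.array([M['m10'],M['m01']])/M['m00']/S+(0 if S==1 else -.5)
def ray(c,uv):
    k=calibration(c); n=cv2.undistortPoints(np.float64([[uv]]),k['mtx'],k['D'])[0,0]
    d=k['R'].T@np.r_[n,1]; return -k['R'].T@k['t'],d/np.linalg.norm(d)
def tri(u1,u2):
    (a,d),(b,e)=ray('side',u1),ray('top',u2)
    s=np.linalg.lstsq(np.c_[d,-e],b-a,rcond=None)[0]; p,q=a+s[0]*d,b+s[1]*e
    return (p+q)/2,np.linalg.norm(p-q)
E
python3 - <<'E'
from h import *
ims={c:grab_frame(c) for c in('side','top')}
crops=[]
for n,parts in(('lid',LID),('pot',POT)):
    ms={}
    for c in ims:
        ms[c]=trace(c,n)[0]['pixels']; x,y=cen(ms[c]).astype(int); print(n,c,cen(ms[c]).round(2),ms[c].sum())
        crops.append(cv2.resize(ims[c][y-32:y+32,x-32:x+32],(400,300) if 0 else (300,300),interpolation=cv2.INTER_CUBIC)); print('crop org',x-32,y-32)
    p0,g=tri(cen(ms['side']),cen(ms['top'])); print('tri',p0.round(1),g.round(1))
    p0[2]=0
    f=lambda p:np.concatenate([cen(sil(c,p,parts),8)-cen(ms[c]) for c in ms])
    r=least_squares(f,p0,diff_step=0.01,x_scale=[1,1,1]); print('fit',r.x.round(1),r.fun.round(2))
    r=least_squares(lambda p:f(np.r_[p,0]),p0[:2],diff_step=0.005); print('fit z0',r.x.round(1),r.fun.round(2),[ (sil(c,np.r_[r.x,0],parts).sum()/64).round() for c in ms])
cv2.imwrite('pics/crops.png',np.vstack([np.hstack(crops[:2]),np.hstack(crops[2:])])[:,:,::-1])
E
```

```text
lid side [295.47 204.12] 494
crop org 263 172
lid top [261.8 238.3] 691
crop org 229 206
tri [ 458.9 -138.5   15.1] 0.9
fit [ 459.3 -137.1    0. ] [-0.24 -0.44 -0.27  0.26]
fit z0 [ 459.3 -137.2] [-0.24 -0.48 -0.22  0.25] [np.float64(508.0), np.float64(676.0)]
pot side [276.28 272.04] 1630
crop org 244 240
pot top [151.53 238.06] 1527
crop org 119 206
tri [465.3 125.   21.9] 1.0
fit [465.3 127.1   0. ] [-0.24 -0.16 -0.11  0.26]
fit z0 [465.2 127. ] [-0.21 -0.17 -0.09  0.29] [np.float64(1703.0), np.float64(1545.0)]h.py:17: RuntimeWarning: invalid value encountered in divide
  M=cv2.moments(m.astype(np.uint8),True); return np.array([M['m10'],M['m01']])/M['m00']/S+(0 if S==1 else -.5)
```

View pics/crops.png

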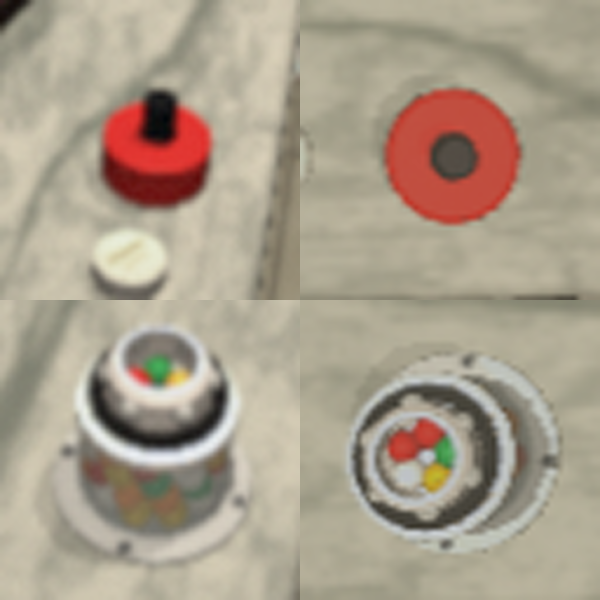

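The crops show the lid upright (top view: knob at crop (453,157), which is about pixel (261.2,239.0)) and the pot's neck rim at about (143.1,239.3) in the top view and (277.7,253.5) in the side view. I'll check heights and refine by colour.

Run:
```python
from h import *
ims={c:grab_frame(c).astype(int) for c in('side','top')}
ms={}
B={'side':(280,185,312,222),'top':(244,220,280,258)}
for c,im in ims.items():
    x0,y0,x1,y1=B[c]; m=np.zeros((384,512),bool); s=im[y0:y1,x0:x1]
    m[y0:y1,x0:x1]=((s[...,0]-s[...,1])>45)|(s.max(2)<75 if c=='side' else s.max(2)<100)
    n,l,st,_=cv2.connectedComponentsWithStats(m.astype(np.uint8)); ms[c]=l==1+st[1:,4].argmax(); print(c,ms[c].sum(),cen(ms[c]).round(2))
f=lambda p:np.concatenate([cen(sil(c,p,LID),8)-cen(ms[c]) for c in ms])
r=least_squares(lambda q:f(q-100),np.array([459.3,-137.2,1])+100,diff_step=0.005); print('lid',r.x-100,r.fun.round(2),[sil(c,r.x-100,LID).sum()/64 for c in ms])
# knob alone, top face
k=ims['top'][230:248,252:272]; kb=(k.max(2)<115)&((k[...,0]-k[...,1])<45); print('knob top',kb.sum(),cen(kb)+[252,230],'pred',proj('top',[[*(r.x-100)[:2],63]]))
for nm,a,b in(('rim',(277.7,253.5),(143.1,239.3)),):print(nm,tri(a,b))
for c in ms: print(c,'pred rim',proj(c,[[465.2,127,97],[465.2,127,69]]).round(2).tolist())
pm={c:trace(c,'pot')[0]['pixels'] for c in ms}
f=lambda p:np.concatenate([cen(sil(c,p,POT),8)-cen(pm[c]) for c in pm])
r=least_squares(lambda q:f(q-100),np.array([465,127,1])+100,diff_step=0.005); print('pot',r.x-100,r.fun.round(2))
# sub-pixel: white collar ring + dark seal in top view
for n in('tin_green','tin_cream'):
    a=[trace(c,n) for c in('side','top')]
    if all(a): print(n,tri(cen(a[0][0]['pixels']),cen(a[1][0]['pixels'])))
```

```text
side 448 [295.88 203.65]
top 657 [261.04 238.84]
lid [ 458.14259755 -135.89743921    1.39024966] [-0.28 -0.    0.01  0.23] [np.float64(511.09375), np.float64(678.328125)]
knob top 75 [261.32       239.01333333] pred [[261.78676761 239.44100511]]
rim (array([464.46080438, 128.17992146,  93.00268742]), np.float64(1.1729786087656302))
side pred rim [[277.3, 251.87], [276.79, 259.9]]
top pred rim [[143.24, 239.27], [146.17, 238.91]]
pot [465.49947146 126.46047572  -0.71075988] [-0.1  -0.01  0.02  0.11]
tin_green (array([459.21670234, -41.3070053 ,   7.97065568]), np.float64(0.7585579795524648))
tin_cream (array([648.79820469, 108.53536525,  19.0346655 ]), np.float64(4.5565227775208434))
```

Request:
send_rows:
  deltas:
    - [[0,0,0],[0,0,0.28]]
    - [[0,0,0],[0,0,0.28]]
    - [[0.05,-0.07,0],[0,0,0]]
    - [[0.05,-0.07,0],[0,0,0]]
    - [[0.05,-0.07,0],[0,0,0]]
    - [[0.05,-0.07,0],[0,0,0]]
    - [[0.05,-0.07,0],[0,0,0]]
    - [[0.05,-0.07,0],[0,0,0]]
    - [[0.05,-0.07,0],[0,0,0]]
    - [[0.05,-0.07,0],[0,0,0]]
  grip: 0

```text
time_s: 2.3
ee_pos: [359.9, -270.9, 198.6]
ee_rot: [180.0, -0.0, 0.0]
force: [1.1, -0.9, -0.5]
gripper_width: 91.2
gripper_force: 0.0
```

Request:
send_rows:
  deltas:
    - [[0.05,-0.068,0.02],[0,0,0]]
    - [[0.05,-0.068,0.03],[0,0,0]]
    - [[0.05,-0.068,0.06],[0,0,0]]
    - [[0.048,-0.068,0.06],[0,0,0]]
    - [[0,0,0],[0,0,0]]
    - [[0,0,0],[0,0,0]]

```text
time_s: 2.9
ee_pos: [456.5, -137.6, 114.6]
ee_rot: [-180.0, 0.1, 0.2]
force: [-1.7, 0.2, 1.0]
gripper_width: 90.8
gripper_force: 0.0
```

Run:
```python
from h import *
print(state()['ee_pos'],state()['force'])
a=save('side','s1')[150:270,240:380]; b=save('top','t1')[180:300,200:340]
cv2.imwrite('pics/c1.png',cv2.resize(np.hstack([a,b])[:,:,::-1],(800,343),interpolation=cv2.INTER_CUBIC))
```

```text
[ 456.51349663 -137.61724335  114.62733442] [-1.67443995  0.19860731  1.00225871]
```

View pics/c1.png

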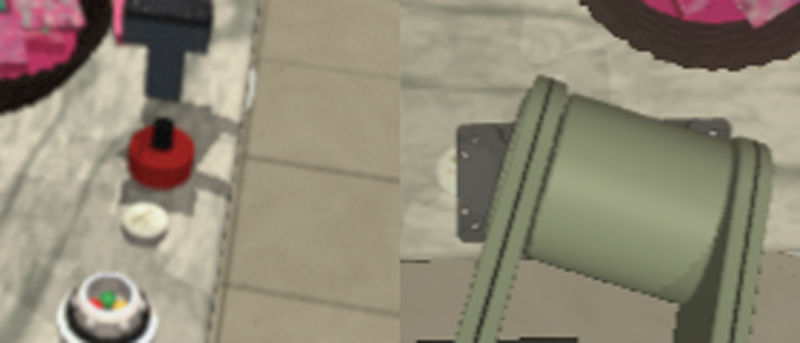

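Request:
send_rows:
  deltas:
    - [[0,0,0],[0,0,0]]
    - [[0.002,-0.002,0.04],[0,0,0]]
    - [[0,0,0.04],[0,0,0]]
    - [[0,0,0.03],[0,0,0]]
    - [[0,0,0.012],[0,0,0]]
    - [[0,0,0],[0,0,0]]
    - [[0,0,0],[0,0,0]]
    - [[0,0,0],[0,0,0]]

```text
time_s: 3.8
ee_pos: [458.3, -137.8, 55.1]
ee_rot: [180.0, -0.1, 0.0]
force: [-0.3, -0.4, -0.2]
gripper_width: 91.3
gripper_force: 0.0
```

Request:
send_rows:
  deltas:
    - [[0.002,-0.004,0.007],[0,0,0]]
    - [[0,0,0],[0,0,0]]
    - [[0,0,0],[0,0,0]]

```text
time_s: 4.1
ee_pos: [458.6, -135.2, 50.7]
ee_rot: [180.0, -0.0, 0.1]
force: [0.0, 0.6, -0.3]
gripper_width: 91.1
gripper_force: 0.0
```

Request:
send_rows:
  deltas:
    - [[0,0,0],[0,0,0]]
    - [[0,0,0],[0,0,0]]
    - [[0,0,0],[0,0,0]]
    - [[0,0,0],[0,0,0]]
    - [[0,0,0],[0,0,0]]
    - [[0,0,0],[0,0,0]]
    - [[0,0,0],[0,0,0]]
    - [[0,0,0],[0,0,0]]
    - [[0,0,0],[0,0,0]]
    - [[0,0,0],[0,0,0]]
  grip: 1
  grip_force: 30

```text
time_s: 5.1
ee_pos: [458.5, -135.3, 50.6]
ee_rot: [180.0, -0.0, 0.0]
force: [-0.6, 0.5, 0.3]
gripper_width: 14.3
gripper_force: 0.0
```

Opening reads 14.3 mm with no force, so the knob may be missed; I'll look.

Run:
```python
from h import *
s=state(); print(s['time_s'],s['gripper_width'],s['gripper_force'])
a=save('side','s2')[150:270,230:390]
cv2.imwrite('pics/c2.png',cv2.resize(a[:,:,::-1],(800,600),interpolation=cv2.INTER_CUBIC))
```

```text
5.1 14.330963886615944 0.0
```

View pics/c2.png

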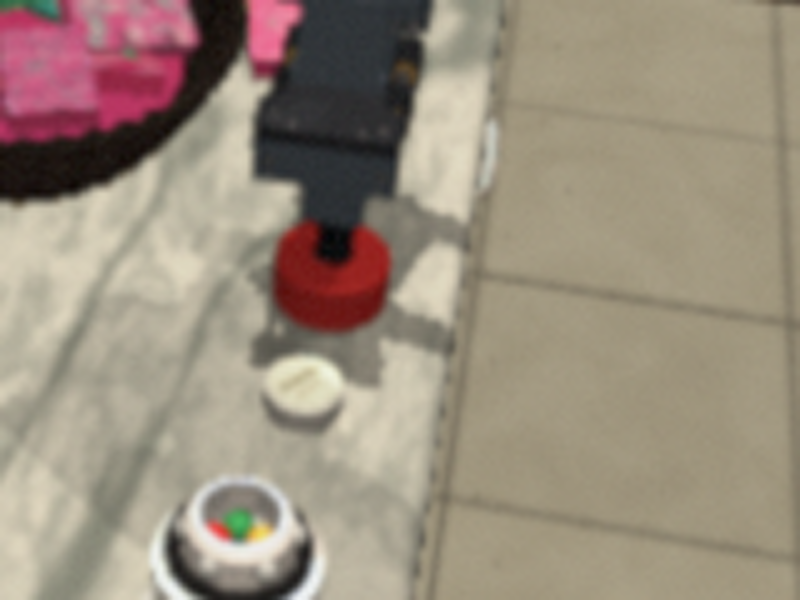

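Run:
```python
from h import *
for y in(-150,-135,-120):
    for z in(36.6,50,63,70): print(y,z,((proj('side',[[458.5,y,z]])[0]-[230,150])*5).round())
r=trace('side','lid')[0]; print(r['bbox'],cen(r['pixels']),state()['gripper_width'])
```

```text
-150 36.6 [333. 231.]
-150 50 [335. 213.]
-150 63 [336. 196.]
-150 70 [337. 186.]
-135 36.6 [329. 247.]
-135 50 [331. 229.]
-135 63 [332. 212.]
-135 70 [333. 202.]
-120 36.6 [325. 263.]
-120 50 [327. 246.]
-120 63 [328. 228.]
-120 70 [329. 219.]
[286.2, 197.5, 17.8, 20.5] [295.77333333 205.18888889] 6.256727272669753
```

Run:
```python
from h import *
print('s1 tip pred',proj('side',[[456.5,-92,100.6],[456.5,-79,100.6],[456.5,-79,114],[456.5,-79,127]]).round(1).tolist(),'seen ~297.4,184')
a=save('side','s3'); t=save('top','t3')
s=state();print(s['ee_pos'],s['gripper_width'],s['time_s'],s['qpos'])
cv2.imwrite('pics/c3.png',np.hstack([cv2.resize(cv2.imread('pics/s1.png')[150:230,265:331],(396,480),interpolation=cv2.INTER_CUBIC),cv2.resize(a[150:230,265:331][:,:,::-1],(396,480),interpolation=cv2.INTER_CUBIC)]))
```

```text
s1 tip pred [[295.9, 191.7], [295.1, 194.7], [295.5, 190.9], [295.8, 187.1]] seen ~297.4,184
[ 458.56221713 -135.33364313   50.63707794] 0.41180634661936194 5.3 [-1.78162700e+01  1.84274961e+01  1.13984886e+02 -8.63752712e-03
  4.75828935e+01  7.21441393e+01]
```

View pics/c3.png

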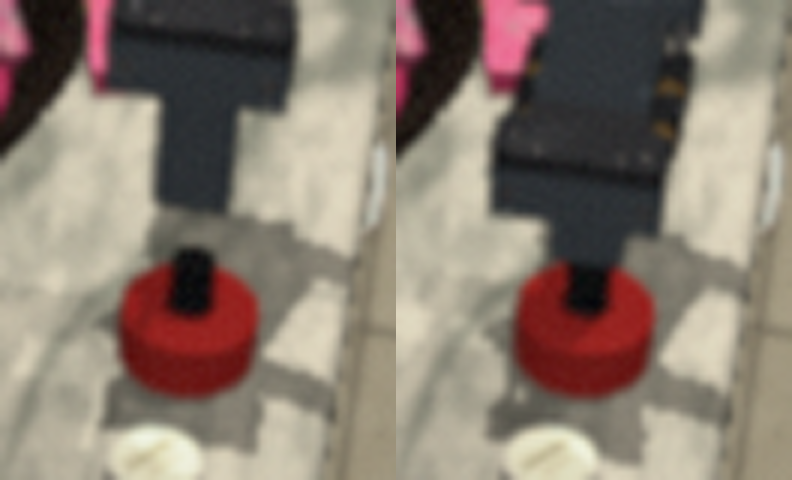

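The fingers closed fully just above the knob: in the side view their tip (row ~194) sits above a fully visible knob, so they are higher than the state implies. I'll check the body position in the top view.

Run:
```python
from h import *
def at(c,uv,z):
    o,d=ray(c,uv); return (o+d*(z-o[2])/d[2]).round(1)
for z in(180,215,250):print(z,at('top',(267.7,243),z), at('top',(220,243),z)[1]-at('top',(315.5,243),z)[1])
# side: tip locus
for y in(-79,-92):
    o,d=ray('side',(297.8,185)); print('s1 tip at y',y,o+d*(y-o[1])/d[1])
for y in(-122,-135):
    o,d=ray('side',(297.8,194.2)); print('s3 tip at y',y,o+d*(y-o[1])/d[1])
```

```text
180 [ 454.4 -141.7  180. ] 192.7
215 [ 455.8 -139.4  215. ] 184.5
250 [ 457.1 -137.1  250. ] 176.4
s1 tip at y -79 [451.8777498  -79.         134.91267097]
s1 tip at y -92 [453.03111999 -92.         124.57829851]
s3 tip at y -122 [ 453.16341782 -122.           67.92848817]
s3 tip at y -135 [ 454.27676725 -135.           57.07511135]
```

The top view agrees with the state in x and y, but both views put the tool about 28 mm higher than reported. I'll reopen, descend further and watch the force.

Request:
send_rows:
  deltas:
    - [[0,0,0],[0,0,0]]
    - [[0,0,0],[0,0,0]]
    - [[0,0,0],[0,0,0]]
    - [[0,0,0],[0,0,0]]
    - [[0,0,0],[0,0,0]]
    - [[0,0,0],[0,0,0]]
    - [[0,0,0],[0,0,0]]
    - [[0,0,0],[0,0,0]]
  grip: 0.4

```text
time_s: 6.1
ee_pos: [458.5, -135.3, 50.6]
ee_rot: [180.0, -0.0, 0.0]
force: [-1.3, 0.6, -0.7]
gripper_width: 54.9
gripper_force: 0.0
```

Request:
send_rows:
  deltas:
    - [[0.004,0,0.01],[0,0,0]]
    - [[0,0,0.01],[0,0,0]]
    - [[0,0,0.01],[0,0,0]]
    - [[0,0,0.008],[0,0,0]]
    - [[0,0,0],[0,0,0]]
    - [[0,0,0],[0,0,0]]

```text
time_s: 6.7
ee_pos: [460.5, -135.3, 31.5]
ee_rot: [180.0, 0.0, 0.0]
force: [0.8, 0.8, 1.1]
gripper_width: 54.9
gripper_force: 0.0
```

Request:
send_rows:
  deltas:
    - [[0,0,0.004],[0,0,0]]
    - [[0,0,0.004],[0,0,0]]
    - [[0,0,0.004],[0,0,0]]
    - [[0,0,0],[0,0,0]]
    - [[0,0,0],[0,0,0]]

```text
time_s: 7.2
ee_pos: [460.5, -135.3, 25.6]
ee_rot: [180.0, 0.0, 0.0]
force: [-0.2, -0.1, 0.1]
gripper_width: 54.9
gripper_force: 0.0
```

Run:
```python
from h import *
print(state()['force'],state()['ee_pos'])
a=save('side','s4')
cv2.imwrite('pics/c4.png',cv2.resize(a[150:230,265:331][:,:,::-1],(396,480),interpolation=cv2.INTER_CUBIC))
```

```text
[-0.21500538 -0.05860888  0.14454078] [ 460.52356338 -135.27453477   25.58323755]
```

View pics/c4.png

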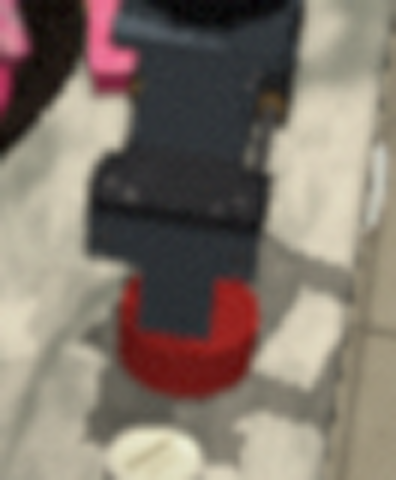

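The fingers now straddle the knob (near tip at px (294,205.5)), about 40 mm high. I'll go 2 mm lower and close.

Request:
send_rows:
  deltas:
    - [[0,0,0.004],[0,0,0]]
    - [[0,0,0],[0,0,0]]
    - [[0,0,0],[0,0,0]]
    - [[0,0,0],[0,0,0]]
    - [[0,0,0],[0,0,0]]
    - [[0,0,0],[0,0,0]]
    - [[0,0,0],[0,0,0]]
  grip: 1
  grip_force: 35

```text
time_s: 7.95
ee_pos: [460.6, -135.4, 23.7]
ee_rot: [180.0, -0.0, 0.0]
force: [0.4, -0.1, 0.0]
gripper_width: 21.2
gripper_force: 35.0
```

Request:
send_rows:
  deltas:
    - [[0,0,-0.03],[0,0,0]]
    - [[0,0,-0.06],[0,0,0]]
    - [[0,0,-0.07],[0,0,0]]
    - [[0,0,-0.07],[0,0,0]]
    - [[0,0,-0.04],[0,0,0]]
    - [[0,-0.04,0],[0,0,0]]
    - [[0,-0.07,0],[0,0,0]]
    - [[0,-0.08,0],[0,0,0]]
    - [[0,-0.08,0],[0,0,0]]

```text
time_s: 8.85
ee_pos: [460.0, 0.9, 158.6]
ee_rot: [-180.0, 0.0, -0.0]
force: [0.2, 0.8, 0.1]
gripper_width: 21.1
gripper_force: 35.0
```

Request:
send_rows:
  deltas:
    - [[0,-0.08,0],[0,0,0]]
    - [[0.01,-0.08,0],[0,0,0]]
    - [[0,-0.06,0],[0,0,0]]
    - [[0,-0.03,0],[0,0,0]]
    - [[0,0,0],[0,0,0]]
    - [[0,0,0],[0,0,0]]
    - [[0,0,0],[0,0,0]]
    - [[0,0,0],[0,0,0]]

```text
time_s: 9.65
ee_pos: [465.3, 123.8, 158.6]
ee_rot: [180.0, 0.0, -0.0]
force: [-0.1, 0.0, -0.9]
gripper_width: 21.3
gripper_force: 35.0
```

Run:
```python
from h import *
s=state(); print(s['ee_pos'],s['ee_rot'],s['gripper_width'],s['force'],s['time_s'])
a=save('side','s5')
r=trace('side','lid'); print([(x['p'],x['bbox'],cen(x['pixels'])) for x in r])
cv2.imwrite('pics/c5.png',cv2.resize(a[200:310,230:330][:,:,::-1],(545,600),interpolation=cv2.INTER_CUBIC))
```

```text
[465.2784714  123.76088457 158.59444265] [ 1.79980170e+02  9.08436271e-03 -3.30113752e-02] 21.26163329732993 [-0.10479551  0.01725966 -0.91450979] 9.65
[(0.57, [264.6, 227.7, 30.2, 29.7], array([279.39898132, 239.8573854 ]))]
```

View pics/c5.png

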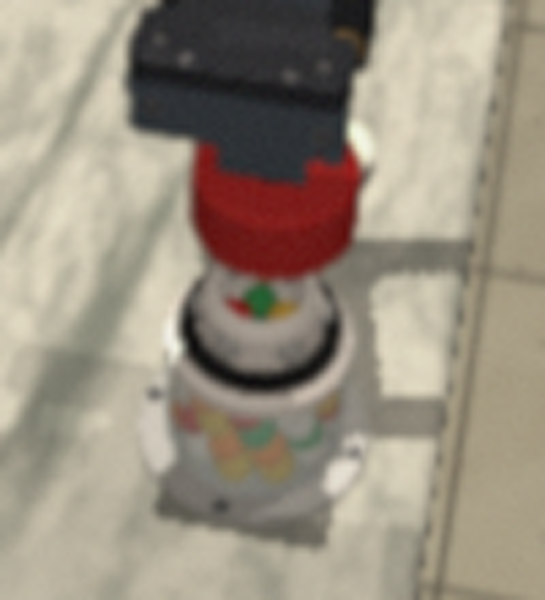

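The lid hangs level over the pot (skirt bottom at crop (277,277), neck at column ~261), slightly right of the pot's axis. I'll fit x and y from the red skirt.

```bash
cat >> h.py <<'E'
def lidfit(zl,box,p0=(464,125)):
    im=grab_frame('side').astype(int); x0,y0,x1,y1=box; m=np.zeros((384,512),np.uint8); s=im[y0:y1,x0:x1]
    m[y0:y1,x0:x1]=(s[...,0]-s[...,1])>40
    n,l,st,_=cv2.connectedComponentsWithStats(m); m=(l==1+st[1:,4].argmax())
    cols=np.where(m.sum(0)>3)[0]; c0,c1=cols[0]+3,cols[-1]-2
    bot=lambda M:np.array([np.where(M[:,c])[0].max() for c in range(c0,c1)])
    # subpixel red coverage using red-green profile
    rg=(im[...,0]-im[...,1]).astype(float)
    def feats(img):  # left,right edges at mid rows, bottoms
        return img
    def res(p):
        S=8; M=sil('side',np.r_[p,zl],[LID[0]],S); M=cv2.resize(M.astype(np.float32),(512,384),interpolation=cv2.INTER_AREA)
        b=M[:,c0:c1]; mb=[np.interp(-.5,-b[r0:,j],np.arange(r0,384)) for j in range(c1-c0) for r0 in[int(cen(m)[1])]]
        ob=[]
        for j in range(c0,c1):
            r0=int(cen(m)[1]); col=rg[r0:r0+25,j]; k=np.where(col<45)[0][0]; ob.append(r0+k-1+(col[k-1]-45)/(col[k-1]-col[k]))
        r1=bot(m).min()-4; rows=range(int(cen(m)[1])-1,r1+1); e=[]
        for r in rows:
            f=lambda a,t:(np.where(a>t)[0].min(),np.where(a>t)[0].max())
            sub=lambda a,t:((lambda i,k:(i-(a[i]-t)/(a[i]-a[i-1]),k+(a[k]-t)/(a[k]-a[k+1])))(*f(a,t)))
            L=np.zeros(512); L[x0:x1]=rg[r,x0:x1]*m[r,x0:x1]+rg[r,x0:x1]*(~m[r,x0:x1])
            o=sub(L,45); q=sub(M[r],.5); e+=[q[0]-o[0],q[1]-o[1]]
        return np.r_[np.array(mb)-ob,e]
    r=least_squares(lambda q:res(q),np.array(p0,float),diff_step=0.004,loss='soft_l1'); return r.x,res(r.x)
E
python3 - <<'E'
from h import *
for z in(134.9,):
    p,e=lidfit(z,(255,220,310,260)); print(z,p.round(1),np.abs(e).mean().round(2),e.round(1).tolist())
# pot axis from side view only: black seal ring / white rim extents, from s5
im=cv2.imread('pics/s5.png').astype(int)
g=im.sum(2)/3
for r in range(256,272,2): print(r,[int(v) for v in g[r,258:300]])
print('pred pot neck/seal/collar cols',[ (proj('side',[[465.3+s*R,126.7+t*R,z] for s,t in((1,0),(-1,0),(0,1),(0,-1))]).round(1).tolist()) for R,z in((22,97),(26,91),(41,69))])
E
```

```text
134.9 [462.9 121. ] 0.34 [0.6, 0.2, -0.0, 0.0, -0.2, -0.1, -0.1, -0.1, 0.0, -0.0, -0.2, -0.2, -0.2, -0.2, -0.2, -0.2, -0.2, -0.1, -0.0, -0.1, -0.1, 0.1, 0.2, 0.2, 0.2, -1.0, 0.8, -1.1, 0.7, -1.2, 0.8, -1.2, 0.8]
256 [206, 205, 206, 213, 189, 119, 64, 83, 104, 120, 135, 141, 142, 128, 103, 77, 61, 58, 60, 60, 61, 68, 84, 94, 102, 106, 117, 134, 142, 136, 137, 135, 117, 94, 122, 137, 130, 128, 129, 135, 164, 187]
258 [203, 203, 214, 221, 170, 88, 30, 47, 83, 105, 125, 138, 145, 148, 149, 139, 126, 116, 104, 96, 95, 110, 122, 130, 136, 144, 147, 144, 139, 131, 120, 108, 89, 67, 99, 147, 146, 132, 127, 132, 164, 193]
260 [204, 208, 227, 229, 163, 75, 21, 43, 87, 108, 114, 119, 126, 139, 146, 149, 153, 154, 154, 154, 153, 154, 152, 154, 151, 148, 142, 138, 132, 122, 110, 74, 34, 33, 93, 153, 159, 139, 130, 127, 141, 187]
262 [205, 210, 226, 233, 202, 124, 51, 17, 44, 84, 105, 106, 106, 115, 122, 128, 138, 143, 145, 146, 146, 146, 142, 138, 134, 125, 119, 115, 121, 117, 97, 58, 27, 53, 116, 167, 173, 146, 129, 130, 145, 190]
264 [205, 200, 189, 219, 217, 150, 70, 25, 21, 35, 60, 83, 97, 10
[... 257 characters left out ...]
, 87, 81, 70, 47, 26, 25, 40, 93, 147, 176, 169, 141, 130, 130, 129, 132, 157]
268 [182, 183, 166, 143, 130, 140, 150, 144, 120, 86, 52, 31, 19, 20, 24, 38, 49, 58, 58, 63, 65, 64, 58, 52, 37, 31, 21, 17, 25, 43, 86, 132, 170, 180, 167, 140, 127, 127, 129, 129, 136, 167]
270 [170, 180, 164, 132, 121, 125, 131, 143, 151, 151, 138, 119, 96, 70, 53, 37, 31, 19, 19, 20, 16, 18, 19, 25, 33, 47, 66, 93, 125, 150, 174, 184, 173, 158, 135, 127, 130, 132, 131, 127, 127, 144]
pred pot neck/seal/collar cols [[[267.9, 250.0], [286.8, 253.5], [275.4, 259.0], [279.1, 244.8]], [[266.1, 251.5], [288.4, 255.6], [275.0, 262.1], [279.3, 245.3]], [[259.6, 256.6], [294.2, 263.0], [273.3, 273.6], [280.0, 246.9]]]
```

Request:
send_rows:
  deltas:
    - [[0.004,-0.006,0.01],[0,0,0]]
    - [[0,0,0.02],[0,0,0]]
    - [[0,0,0.02],[0,0,0]]
    - [[0,0,0.014],[0,0,0]]
    - [[0,0,0],[0,0,0]]
    - [[0,0,0],[0,0,0]]
    - [[0,0,0],[0,0,0]]

```text
time_s: 10.5
ee_pos: [467.7, 127.8, 126.9]
ee_rot: [-180.0, -0.0, 0.0]
force: [-0.8, -0.2, -0.6]
gripper_width: 21.2
gripper_force: 35.0
```

Run:
```python
from h import *
s=state(); print(s['ee_pos'],s['force'],s['time_s'])
z=s['ee_pos'][2]-23.7
try:
    p,e=lidfit(z,(255,225,310,275)); print(z,p.round(1),e.round(1).tolist())
except Exception as x: print(x)
a=save('side','s6')
cv2.imwrite('pics/c6.png',cv2.resize(a[220:310,240:320][:,:,::-1],(533,600),interpolation=cv2.INTER_CUBIC))
```

```text
[467.66095494 127.80327996 126.88335842] [-0.77629309 -0.15854753 -0.59352599] 10.5
103.1833584206866 [464.8 124.9] [-0.2, -0.0, -0.1, -0.0, -0.1, -0.1, -0.1, -0.1, 0.1, -0.1, -0.2, -0.2, 0.0, 0.1, -0.2, -0.2, -0.1, -0.0, 0.0, -0.0, 0.1, 0.2, 0.0, 0.1, -1.1, 0.8, -1.2, 0.7, -1.2, 0.6, -1.0, 0.6, -0.7, 0.6]
```

View pics/c6.png

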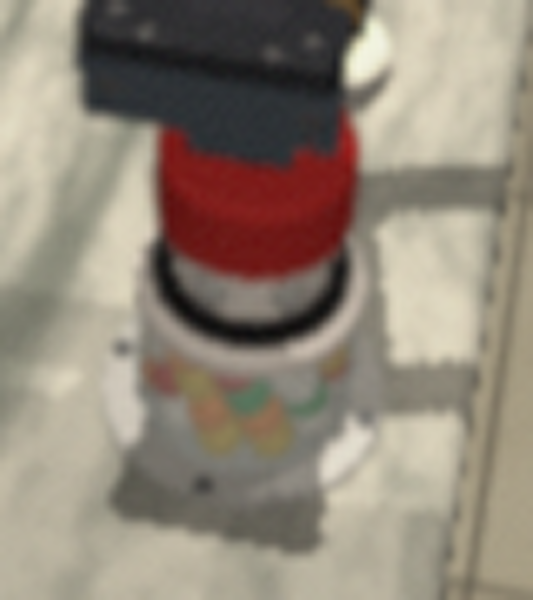

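Request:
send_rows:
  deltas:
    - [[0,0,0.01],[0,0,0]]
    - [[0,0,0.008],[0,0,0]]
    - [[0,0,0.006],[0,0,0]]
    - [[0,0,0],[0,0,0]]
    - [[0,0,0],[0,0,0]]
    - [[0,0,0],[0,0,0]]

```text
time_s: 11.2
ee_pos: [467.5, 127.7, 114.7]
ee_rot: [180.0, -0.0, 0.0]
force: [-0.6, 0.1, -1.2]
gripper_width: 20.9
gripper_force: 35.0
```

Request:
send_rows:
  deltas:
    - [[0,0,0.004],[0,0,0]]
    - [[0,0,0],[0,0,0]]
    - [[0,0,0],[0,0,0]]

```text
time_s: 11.5
ee_pos: [467.3, 127.7, 112.6]
ee_rot: [180.0, 0.0, 0.0]
force: [0.4, -0.2, -0.5]
gripper_width: 21.4
gripper_force: 35.0
```

Request:
send_rows:
  deltas:
    - [[0,0,0.003],[0,0,0]]
    - [[0,0,0],[0,0,0]]
    - [[0,0,0],[0,0,0]]

```text
time_s: 11.8
ee_pos: [467.6, 127.4, 111.5]
ee_rot: [180.0, -0.0, 0.1]
force: [-1.4, -1.8, 3.6]
gripper_width: 20.9
gripper_force: 35.0
```

Run:
```python
from h import *
s=state(); print(s['ee_pos'],s['force'],s['torque'],s['time_s'])
p,e=lidfit(s['ee_pos'][2]-23.7,(250,230,310,280)); print(p.round(1),e.round(1).tolist())
a=[state()['force'] for _ in range(1)]; print(a)
```

```text
[467.62980401 127.41913498 111.47057105] [-1.4488705  -1.78695318  3.59787964] [-0.42890442  0.01207164 -0.01682093] 11.8
[464.4 125.1] [-0.4, -0.5, -0.4, -0.2, -0.1, -0.2, 0.1, 0.1, -0.0, -0.0, 0.1, 0.3, 0.2, 0.1, -0.0, -0.1, 0.1, 0.1, 0.0, 0.1, -0.2, -0.2, -0.4, -0.1, -1.0, 0.8, -0.9, 0.7, -0.7, 0.7, -0.3, 0.9]
[array([-0.21269713, -1.15700961,  2.62632587])]
```

Contact came at 111.5, as expected for the catches, with a slight sideways push toward -y. I'll ease 1 mm that way.

Request:
send_rows:
  deltas:
    - [[0,0.002,0],[0,0,0]]
    - [[0,0,0],[0,0,0]]
    - [[0,0,0],[0,0,0]]

```text
time_s: 12.15
ee_pos: [467.6, 126.9, 111.5]
ee_rot: [-180.0, -0.0, 0.0]
force: [-0.4, -0.1, 4.3]
gripper_width: 21.1
gripper_force: 35.0
```

Request:
send_rows:
  deltas:
    - [[0,0,0.002],[0,0,0]]
    - [[0,0,0],[0,0,0]]
    - [[0,0,0],[0,0,0]]

```text
time_s: 12.45
ee_pos: [468.1, 127.1, 110.9]
ee_rot: [-180.0, -0.1, 0.0]
force: [0.1, 0.0, 6.7]
gripper_width: 20.8
gripper_force: 35.0
```

Run:
```python
from h import *
for i in range(3):
    grab_frame('side'); s=state(); print(s['ee_pos'].round(2),s['force'].round(1),s['torque'].round(2),s['gripper_width'].round(1))
```

```text
Traceback (most recent call last):
AttributeError: 'float' object has no attribute 'round'
```

Request:
send_rows:
  deltas:
    - [[0,0,0.002],[0,0,0]]
    - [[0,0,0.002],[0,0,0]]
    - [[0,0,0.002],[0,0,0]]
    - [[0,0,0.002],[0,0,0]]
    - [[0,0,0],[0,0,0]]

```text
time_s: 13.0
ee_pos: [467.6, 127.0, 106.2]
ee_rot: [-180.0, -0.0, 0.0]
force: [0.8, 0.6, 3.1]
gripper_width: 21.5
gripper_force: 35.0
```

Request:
send_rows:
  deltas:
    - [[0,0,0.002],[0,0,0]]
    - [[0,0,0.002],[0,0,0]]
    - [[0,0,0.002],[0,0,0]]
    - [[0,0,0.002],[0,0,0]]
    - [[0,0,0],[0,0,0]]

```text
time_s: 13.5
ee_pos: [466.7, 126.6, 100.9]
ee_rot: [180.0, 0.1, 0.0]
force: [1.4, 1.1, -8.2]
gripper_width: 20.9
gripper_force: 35.0
```

Request:
send_rows:
  deltas:
    - [[0,0,0.002],[0,0,0]]
    - [[0,0,0.002],[0,0,0]]
    - [[0,0,0.002],[0,0,0]]
    - [[0,0,0],[0,0,0]]
    - [[0,0,0],[0,0,0]]

```text
time_s: 14.0
ee_pos: [467.3, 126.7, 98.9]
ee_rot: [180.0, 0.0, 0.0]
force: [1.7, 0.7, -7.4]
gripper_width: 21.2
gripper_force: 35.0
```

Request:
send_rows:
  deltas:
    - [[0,0,0.002],[0,0,0]]
    - [[0,0,0.002],[0,0,0]]
    - [[0,0,0],[0,0,0]]
    - [[0,0,0],[0,0,0]]

```text
time_s: 14.4
ee_pos: [467.4, 126.7, 97.7]
ee_rot: [-180.0, -0.0, 0.0]
force: [-0.3, 0.4, 2.0]
gripper_width: 21.2
gripper_force: 35.0
```

Request:
send_rows:
  deltas:
    - [[0,0,0.002],[0,0,0]]
    - [[0,0,0.002],[0,0,0]]
    - [[0,0,0],[0,0,0]]
    - [[0,0,0],[0,0,0]]
    - [[0,0,0],[0,0,0]]

```text
time_s: 14.9
ee_pos: [467.5, 126.8, 95.7]
ee_rot: [-180.0, -0.0, 0.0]
force: [-0.6, -0.7, 5.8]
gripper_width: 21.5
gripper_force: 35.0
```

Request:
send_rows:
  deltas:
    - [[0,0,0.002],[0,0,0]]
    - [[0,0,0],[0,0,0]]
    - [[0,0,0],[0,0,0]]
    - [[0,0,0],[0,0,0]]

```text
time_s: 15.3
ee_pos: [467.5, 126.7, 94.9]
ee_rot: [-180.0, -0.0, 0.0]
force: [-3.2, -1.1, 8.7]
gripper_width: 21.2
gripper_force: 35.0
```

Run:
```python
from h import *
s=state()
try:
    p,e=lidfit(s['ee_pos'][2]-23.7,(250,235,310,285)); print(p.round(1),e.round(1).tolist())
except Exception as x: print(x)
a=save('side','s7'); s=state(); print(s['ee_pos'],s['force'],s['time_s'])
cv2.imwrite('pics/c7.png',cv2.resize(a[220:310,240:320][:,:,::-1],(533,600),interpolation=cv2.INTER_CUBIC))
```

```text
[465.  124.4] [0.1, 0.0, 0.1, -0.0, -0.0, -0.1, -0.3, -0.1, -0.1, -0.1, -0.2, -0.1, -0.1, -0.1, -0.1, -0.3, -0.2, -0.0, -0.1, -0.1, -0.2, -0.0, 0.2, -0.8, 0.6, -0.8, 0.5, -0.8, 0.5, -0.6, 0.6]
[467.53081069 126.74547353  94.87133661] [-2.40843389 -0.70559524  7.22636519] 15.4
```

View pics/c7.png

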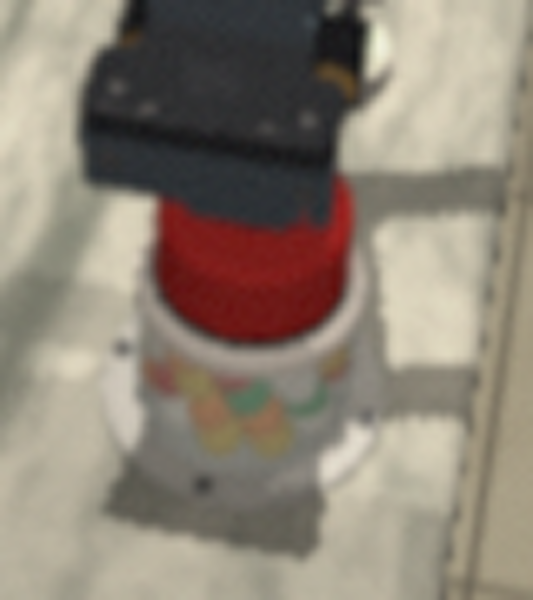

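The lid sits down on the collar, level and centred (skirt foot at crop (253,340)), pressed with about 7–9 N and the fingers still on the knob. I'm handing it in.

```bash
python3 -c "
from workcell import *
print(job_done())"
```

```text
the job is handed in; nothing more can be done
None
```

I handed the job in at about 15 s with the lid clicked on, level and centred to within about 2–3 mm by my camera fit. The fingers are still on the knob, pressing at 7–9 N (about 3.8 mm of seal squeeze by tool height). The hand-in returned no verdict, and the tins and packet were not touched as far as I could tell.

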